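Clip the camera pen into its tilted stand and aim it at the board

ROBOT

A 7-joint arm with a two-finger parallel gripper is mounted at the origin on the work surface. World frame = base frame: x ahead of the robot, y to its left, z up, the work surface at z = 0. Lengths are in m, angles in rad, forces in N, time in s.
With the tool pointing down it reaches from about 0.4 to 0.75 m from the base axis. Payload 19.5 kg.
Tool frame: the origin (TCP) lies at the very end of the fingers, on their centre line; the grasp point (between the pads) lies 19 mm behind it; z points along the fingers, x is the direction in which the jaws open and shut, and the axes are right-handed (so a half turn about z gives the same grasp; the last joint's range is limited). The gripper opens to 85 mm and grips with 20 to 120 N. Pads are 22 mm wide; open, the fingers measure 114 mm over their backs; the gripper's body (76 mm by 85 mm) begins 54 mm behind the grasp point. The pads swing forward as they close: fully open they stand 13 mm farther back than shut.
Start: joints at [1.072, 0.707, -0.028, 1.485, 0.022, 0.951, -0.075], TCP at [0.254, -0.516, 0.231] pointing down, gripper open.
Joint ranges: [-2.71, 2.71], [-0.32, 2.16], [-1.57, 1.52], [0, 2.45], [-1.46, 4.6], [0, 2.02], [-2.83, 2.83]. Speed limits (rad/s): [1.89, 1.89, 2.57, 2.57, 3.01, 3.01, 3.01].

INTERFACE

Orientations are given as a unit quaternion [x, y, z, w].
In Python, from workcell import observe, read_camera, job_done gives the robot as it stands.
- The arm moves only by the tool servo_tool, never from a script. Its argument "deltas" is a list of rows, each a list of 7 numbers: the shift along the tool's x, y, z scaled (see below), then the turn, a rotation vector about the tool's x, y, z scaled (see below), then the gripper's target within -1 to 1 (shut at 1, half-way at 0, fully open at -1). In form: [[dx, dy, dz, ax, ay, az, claw], ...]. A call has 1 to 5 rows; each row shifts and turns the commanded pose from where the row before left it, along the tool's axes as they then stand; what a row does not reach is not made up. The controller multiplies each number of a shift by 0.8 m and each number of a turn by 0.5 rad. A row lasts 1/12 s, in which the tool goes at most 41.7 mm and 7.16 degrees, less where a joint would pass 70% of its speed; a pose out of reach is approached as far as the arm can. A call with a number of a shift or a turn outside -1 to 1 is refused whole. A call with a gripper value outside its range is refused whole. The fingers move at their own pace and stop on an object; "newtons" is the grip in N (left out, the last holds). Time passes only in rows, so rows that do not move let the fingers close. It gives the time, the measured TCP pose, the force and the opening at its end, in the units of the state.
- observe(): the state, without advancing time (a new reading comes with each control period).
- read_camera(name): name is "scene" or "top" or "wrist"; returns a dict with "frame" (480x640x3 uint8, red, green, blue), "K" (3x3 intrinsics, pixels), "k1" (the pictures are not rectified: a ray, as slopes to the right and down, at radius r is drawn at 1 + k1 r^2 times it, then the intrinsics apply), "pose" (4x4, takes a point from camera to world coordinates). Camera axes: x right, y down, z forward; pixel columns grow to the right and rows downward; lengths in m; the calibration is good to about 2 mm. A picture is of the moment at which its call begins. There is no depth.
- job_done(): hands the job in, once; it reports no verdict.
The state is a dict: "t": time; "joints": joint angles; "qd": joint speeds; "joint_torque": joint torques, N m; "eef_pos": TCP position; "ee_rot": TCP orientation; "contact_force": force on the tool from outside, world axes, zero at the start; "wrist_torque": the same for the moment, N m; "gripper_width": opening from 0.0 (shut) to 1.0 (fully open).
Only numpy, scipy, OpenCV 4.12 (cv2) and the standard library are available. Lean on these libraries where they do the work, as an engineer would, in place of code of your own. Each camera call takes 0.05 s, during which the arm holds its last target. There are 200 camera calls.

TASK

Set up the camera pen (silver barrel, blue tail) for inspecting the board: take it from the pen rest and press it into the tilted holder on the camera stand, nose down and blue tail just behind the orange-jawed clip, until it lies fully home in both forks and the jaw has snapped shut over it. Swing the stand's arm round so that the pen points straight at the middle of the square silver can on the board. Leave the pen there, do not touch the board, and leave everything else on the bench where it is.

Things in the scene. Friction and masses are not known exactly. Their poses are not given: they have to be found in the camera images.
- camera_pen: Cordless camera pen, 150 mm long, 60 g. Origin on its axis at mid-length, x axis along it towards the tail. Silver round barrel 14 mm thick from x = -60 to +44 mm (hold it here; the forks take it here), black tapered lens nose from -75 to -60, blue tail 20 mm thick from +44 to +75, too thick for the forks. Starts level in a slot of the pen rest, axis 40 mm above the bench.
- pen_nose (a point): Lens end of the camera pen, on its axis (x = -75 mm of the pen).
- pen_tail (a point): Tail end of the camera pen, on its axis (x = +75 mm of the pen).
- pen_rest: Grey pen rest: base 100 x 130 x 6 mm, origin under its centre, two notched upright plates 8 mm thick at x = -36 and +36 mm, tops 43 mm high, 64 mm free between them for fingers. Two slots 18 mm wide along x at y = +35 and -35 mm: the camera pen lies in one, the flux pen in the other, noses to -x. Fixed.
- flux_pen: Bystander: green flux pen with white ends, 14 mm thick, 125 mm long, in the other slot of the pen rest. Origin on its axis.
- stand: Camera stand, fixed: grey foot 16 mm high from x = -105 to +45 mm, 120 mm wide, and an upright post whose axis is this body's z axis; origin at the foot of that axis on the bench. The swivelling arm sits on the post 120 mm above the bench; stand, arm and post end below 140 mm.
- swing_arm (a joint): Angle of the arm about the post (rad, counter-clockwise from above). At angle a the holder lies from the post towards (-cos a, -sin a) of the stand's x, y. Limits -0.9 to +0.9. Stiff: 0.25 N m of friction, stays where left. Swing it by the clipped-in pen or by pinching or pushing the arm's bar.
- swing_bar (a point): Top of the arm's level aluminium bar, 45 mm from the post's axis, 126 mm above the bench. The bar is 14 mm wide, 12 mm high and runs radially from 15 to 72 mm from the post's axis.
- seat (a point): Frame of the pen holder on the arm. Origin: where the seated pen's centre lies, 120 mm from the post's axis and 120 mm above the bench. x axis: along the seated pen to its tail, rising 35 degrees towards the post (the nose points down, away from the post). z axis: out of the forks' open side, 35 degrees from vertical, leaning away from the post; the pen goes in along -z, all the way to z = 0.
- jaw_fork (a point): Seated pen's axis inside the black fork that carries the orange jaw (seat x = +34 mm). Both forks are 12 mm long in x, with a 16.4 mm gap that flares to about 28 mm at z = +17 to +21 mm, and a seat floor at z = -7 mm. The jaw is on the +y side. With the pen centred, its blue tail begins 4 mm behind this fork.
- plain_fork (a point): Seated pen's axis inside the other, plain fork (seat x = -34 mm). Between the forks 56 mm of length is free for fingers down to the aluminium spine, whose top is at seat z = -32 mm.
- jaw (a joint): Opening of the sprung orange jaw (rad): 0 when empty, about 0.04 when snapped shut over a seated pen. The pen wedges it open to about 0.2 on its way down its sloped face (pen axis from z = +20 to +8 mm), which takes 10 to 20 N pressed between the forks, best near the jaw. If it stays above 0.12 the pen has rocked tail-up: press the barrel down again between the forks.
- board: Blue circuit board in a low metal work holder fixed to the bench, 76 x 116 mm, 25 mm high. Origin under its centre. Not to be touched.
- can (a point): Middle of the top of the square silver can on that board (24 x 24 mm, 25 mm above the bench): what the pen must point at. It lies 248 to 266 mm from the post's axis, where the seated pen's line of sight comes down when the arm is turned towards it; only the arm's angle needs setting.
- solder_reel: Bystander: solder reel standing on its flange, 60 mm across, 46 mm high; origin under its centre.
- ipa_bottle: Bystander: white bottle with red cap, 60 mm across, 130 mm high; origin under its centre.
- cutters: Bystander: red-handled side cutters lying flat, 130 mm long; origin under the middle.
- spare_board: Bystander: blue circuit board 118 x 52 x 4 mm lying flat (black chips, no silver can); origin under its centre.
- screwdriver: Bystander: yellow-handled screwdriver, 150 mm long, lying flat.
- screw_dish: Bystander: steel dish, 80 mm across, 18 mm high; origin under its centre.
Mind the look-alikes: they are no part of the job. Of the things that look like the camera_pen, the middle-sized one is meant.

How it is judged:
At the end, for the whole second after the job is handed in: The camera pen lies home in both forks: nose towards the board, both ends within 5 mm of the seated axis, within 11 mm of centred along it; the jaw shut (below 0.12 rad); the silver can's middle within 12 mm sideways of the pen's line of sight; pen and arm at rest (x of pen_nose in the frame of seat between -0.086 and -0.064 m and y of pen_nose in the frame of seat between -0.005 and 0.005 m and z of pen_nose in the frame of seat between -0.005 and 0.0045 m and y of pen_tail in the frame of seat between -0.005 and 0.005 m and z of pen_tail in the frame of seat between -0.005 and 0.0045 m and value of joint jaw below 0.12 rad and y of can in the frame of seat between -0.012 and 0.012 m and linear speed of camera_pen below 0.02 m/s and velocity of joint swing_arm between -0.05 and 0.05 rad/s); the robot touches nothing.
It fails at once if something else on the bench was disturbed (moved more than 25 mm) (distance of any of flux_pen, solder_reel, ipa_bottle, cutters, spare_board, screwdriver, screw_dish from where it was at the start of the episode above 0.025 m).
It fails at once if the board was touched (contact force between any of camera_pen, the fingers, the arm and board above 1 N).
It also fails if it takes over 42 s, if anything falls off the work surface, if the arm or the gripper's body presses on something with over 40 N, if the wrist force passes 120 N, or if a joint passes its speed limit or range.

## Working session

There is one attempt and no reset: what is moved stays moved. The work goes in short steps, Python scripts to look and compute and a tool call to move; the robot and the scene stay as the last step left them, time stands still between calls to the robot, and variables do not carry over. Pictures are saved under pics/ and viewed, about 8 in all and at most 12, crops included, and the job is handed in when it is done.

Besides the shell and the picture viewer there is one more tool, called after "Request:" in YAML: its name, and indented under it one key for each argument. servo_tool: Moves the arm, as the interface text tells. Its arguments: {"type":"object","properties":{"deltas":{"type":"array","items":{"type":"array","items":{"type":"number","minimum":-1,"maximum":1}}},"newtons":{"type":"number"}},"required":["deltas"]}

```bash
mkdir -p pics; ls; cat > h.py <<'E'
import numpy as np, cv2, json
from scipy.spatial.transform import Rotation as R
from workcell import observe, read_camera, job_done
def snap(n,f):
    c=read_camera(n); cv2.imwrite(f'pics/{f}.png',c['frame'][:,:,::-1])
    np.savez(f'pics/{f}.npz',**{k:c[k] for k in('frame','K','k1','pose')}); return c
def load(f): return np.load(f'pics/{f}.npz')
def ray(c,uv):
    K,k=c['K'],float(c['k1'])
    d=np.array([(uv[0]-K[0,2])/K[0,0],(uv[1]-K[1,2])/K[1,1]]); s=d.copy()
    for _ in range(30): s=d/(1+k*(s@s))
    P=c['pose']; v=P[:3,:3]@np.array([s[0],s[1],1]); return P[:3,3],v/np.linalg.norm(v)
def onz(c,uv,z):
    o,v=ray(c,uv); return o+v*(z-o[2])/v[2]
def tri(*a):
    A=np.zeros((3,3));b=np.zeros(3);rs=[ray(c,uv) for c,uv in a]
    for o,v in rs: M=np.eye(3)-np.outer(v,v);A+=M;b+=M@o
    p=np.linalg.solve(A,b); return p,[float(np.linalg.norm((np.eye(3)-np.outer(v,v))@(p-o))) for o,v in rs]
def proj(c,p):
    P=c['pose'];q=P[:3,:3].T@(np.asarray(p)-P[:3,3]);s=q[:2]/q[2];s=s*(1+float(c['k1'])*(s@s))
    return np.array([c['K'][0,0]*s[0]+c['K'][0,2],c['K'][1,1]*s[1]+c['K'][1,2]])
E
python3 - <<'E'
from h import *
np.set_printoptions(precision=4,suppress=True)
for n in('scene','top','wrist'):
    c=snap(n,n+'0'); print(n,c['K'],c['k1'],c['pose'])
print(observe())
a=[cv2.imread(f'pics/{n}0.png') for n in('scene','top')]
E
```

```text
pics
scene [[560.0594   0.     321.7959]
 [  0.     560.0594 242.494 ]
 [  0.       0.       1.    ]] -0.01744696270073221 [[-0.8223  0.4559 -0.3406  0.9424]
 [ 0.569   0.651  -0.5024  0.6163]
 [-0.0073 -0.6069 -0.7947  1.0463]
 [ 0.      0.      0.      1.    ]]
top [[587.7781   0.     334.4026]
 [  0.     587.7781 236.1418]
 [  0.       0.       1.    ]] -0.04262590320846123 [[-0.0834 -0.9751  0.2053  0.2384]
 [-0.9965  0.0814 -0.0182  0.0329]
 [ 0.0011 -0.2061 -0.9785  1.6082]
 [ 0.      0.      0.      1.    ]]
wrist [[385.8635   0.     317.3368]
 [  0.     385.8635 237.0348]
 [  0.       0.       1.    ]] -0.06080994828716317 [[ 0.4418 -0.8485 -0.2912  0.3283]
 [-0.8971 -0.4185 -0.1416 -0.4792]
 [-0.0017  0.3238 -0.9461  0.3734]
 [ 0.      0.      0.      1.    ]]
{'t': 0.15, 'joints': array([ 1.0723,  0.707 , -0.0276,  1.4849,  0.022 ,  0.9509, -0.0755]), 'qd': array([-0.0016, -0.0041, -0.0001, -0.0007,  0.0004, -0.0003, -0.0004]), 'joint_torque': array([ -0.0011, -88.3305,   1.2341, -23.6194,   0.0169,   0.0054,
         0.    ]), 'eef_pos': array([ 0.2535, -0.5159,  0.2309]), 'ee_rot': array([ 0.8488, -0.5286, -0.0004, -0.0002]), 'contact_force': array([-0.1526, -0.3924,  0.5944]), 'wrist_torque': array([ 0.0345, -0.0359, -0.008 ]), 'gripper_width': 1.000583958656035}
```

View pics/scene0.png

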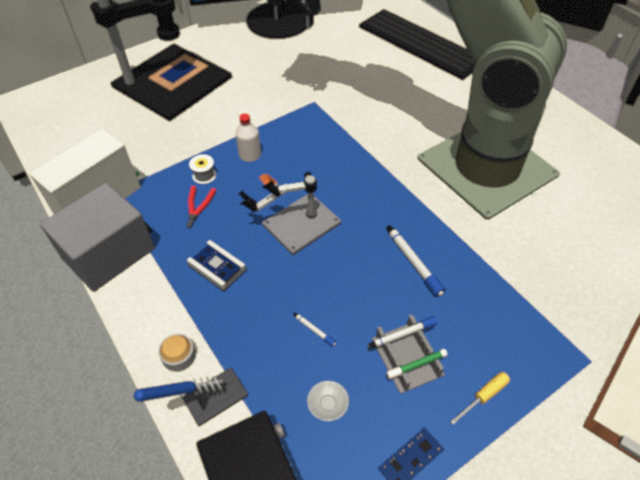

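View pics/top0.png

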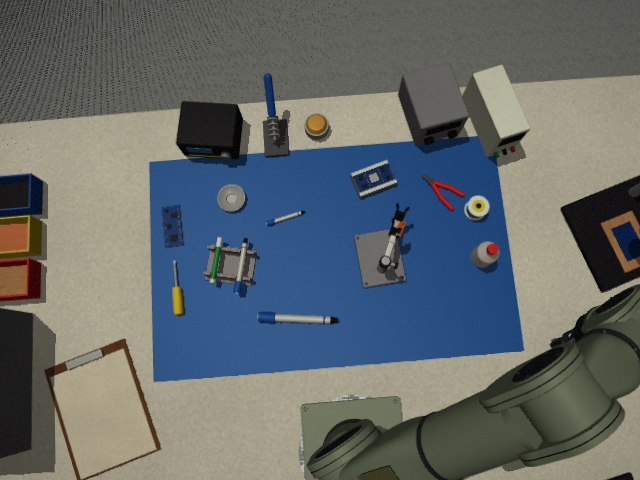

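```bash
python3 - <<'E'
from h import *
def mos(f,specs):
    out=[]
    for n,x,y,w,h,s in specs:
        im=cv2.imread(f'pics/{n}.png')[y:y+h,x:x+w]
        im=cv2.resize(im,None,fx=s,fy=s,interpolation=cv2.INTER_CUBIC)
        for k in range(0,w,10):
            cv2.line(im,(k*s,0),(k*s,6 if k%20 else 12),(0,255,255),1)
            if k%20==0: cv2.putText(im,str(x+k),(k*s,22),0,.35,(0,255,255),1)
        for k in range(0,h,10):
            cv2.line(im,(0,k*s),(6 if k%20 else 12,k*s),(0,255,255),1)
            if k%20==0 and k: cv2.putText(im,str(y+k),(14,k*s+4),0,.35,(0,255,255),1)
        out.append(im)
    cv2.imwrite(f'pics/{f}.png',np.hstack(out))
mos('m1',[('top0',195,225,66,96,6),('scene0',365,305,66,96,6)])
mos('m2',[('top0',345,150,80,140,4),('scene0',180,165,115,140,4)])
E
```

```text
(no output)
```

View pics/m1.png

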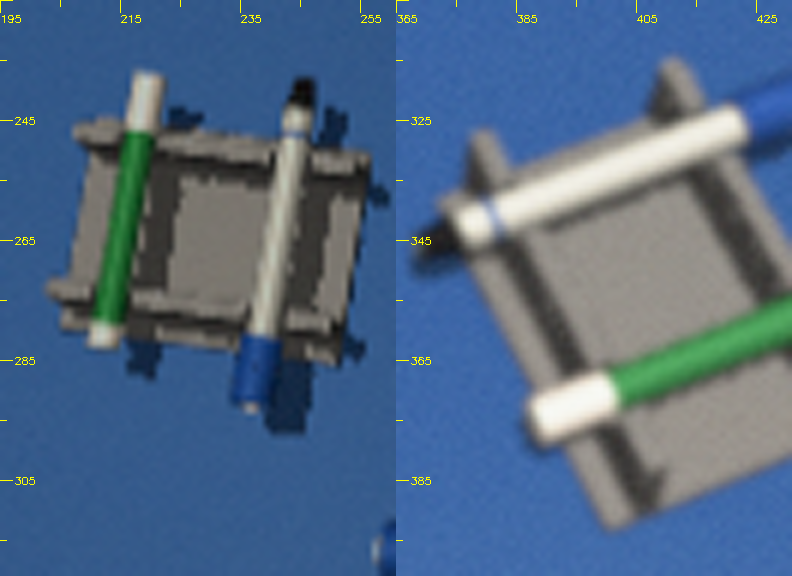

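View pics/m2.png

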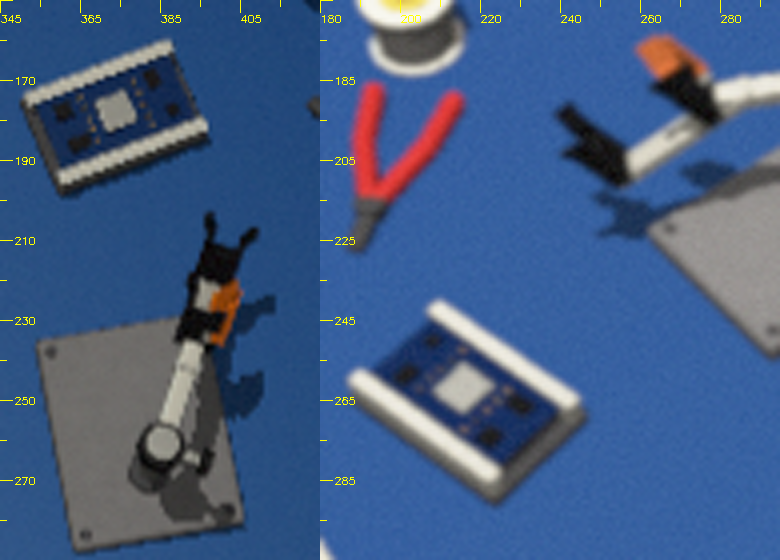

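```bash
python3 - <<'E'
from h import *
np.set_printoptions(precision=4,suppress=True)
t,s=load('top0'),load('scene0')
for n,a,b,z in[('nose0',(244.8,238.8),(368.5,347),.04),('barrel0',(244.4,243.5),(376.5,343.2),.04),('tail0',(238.3,281.5),(423.5,325),.04),('tailend',(236.8,292.8),(435.5,321),.04),('post',(385.5,261),(311,179),.138),('can',(373.7,177.5),(215,262),.025)]:
    p,e=tri((t,a),(s,b)); print(n,p,e,'onz',onz(t,a,z),onz(s,b,z))
for n,a in[('f1',(355,236)),('f2',(364.5,287.5)),('f3',(405.5,280.5)),('bar end near',(392,237))]: print(n,onz(t,a,.016))
print('barend z.126',onz(t,(391.5,237),.126), onz(t,(398,217),.1))
P=onz(t,(385.5,261),.138);print(np.linalg.norm((P-onz(t,(373.7,177.5),.025))[:2]))
E
```

```text
nose0 [0.5818 0.2471 0.0374] [0.0012292649783044091, 0.0012292649783044248] onz [0.5804 0.2477 0.04  ] [0.5835 0.2471 0.04  ]
barrel0 [0.5665 0.2498 0.0419] [0.0007331698999284438, 0.0007331698999286437] onz [0.5674 0.2495 0.04  ] [0.5654 0.2496 0.04  ]
tail0 [0.4637 0.2719 0.0423] [0.0012004861003460214, 0.0012004861003459466] onz [0.4648 0.2713 0.04  ] [0.4619 0.272  0.04  ]
tailend [0.4347 0.2777 0.0373] [0.0005578856919990936, 0.0005578856919992247] onz [0.4348 0.2769 0.04  ] [0.4357 0.279  0.04  ]
post [ 0.4717 -0.1181  0.1387] [0.00011337167448393153, 0.0001133716744838236] onz [ 0.4719 -0.1182  0.138 ] [ 0.4713 -0.1186  0.138 ]
can [ 0.7309 -0.1217  0.0232] [0.001088550135823928, 0.0010885501358241757] onz [ 0.7294 -0.1209  0.025 ] [ 0.732  -0.1214  0.025 ]
f1 [ 0.5681 -0.0537  0.016 ]
f2 [ 0.4234 -0.0665  0.016 ]
f3 [ 0.4331 -0.1797  0.016 ]
bar end near [ 0.5568 -0.1555  0.016 ]
barend z.126 [ 0.5349 -0.1412  0.126 ] [ 0.5924 -0.167   0.1   ]
0.257506328877216
```

```bash
cat >> h.py <<'E'
def down(ang):  # tool x at world angle, z down
    c,s=np.cos(ang),np.sin(ang); return np.array([[c,s,0],[s,-c,0],[0,0,-1]])
def plan(p1,R1,n,p0=None,R0=None,show=True):
    o=observe()
    if p0 is None: p0,R0=o['eef_pos'],R.from_quat(o['ee_rot']).as_matrix()
    p1=np.asarray(p1,float); rv=R.from_matrix(R0.T@R1).as_rotvec()/n; st=(p1-p0)/n; rows=[];Rc=R0.copy()
    for i in range(n):
        rows.append(np.r_[Rc.T@st/.8,rv/.5]); Rc=Rc@R.from_rotvec(rv).as_matrix()
    print('t',round(o['t'],2),'step mm %.1f deg %.1f'%(np.linalg.norm(st)*1e3,np.degrees(np.linalg.norm(rv))))
    for r in rows: print(','.join('%.3f'%v for v in r))
E
python3 - <<'E'
from h import *
plan([.55,-.16,.33],down(0.0),15)
t=load('top0')
m=onz(t,(403,206),.118);print(m,np.arctan2(m[1]+.1183,m[0]-.4717))
E
```

```text
t 0.15 step mm 31.6 deg 4.3
-0.016,-0.035,-0.008,-0.000,0.000,-0.149
-0.013,-0.036,-0.008,-0.000,0.000,-0.149
-0.010,-0.037,-0.008,-0.000,0.000,-0.149
-0.008,-0.038,-0.008,-0.000,0.000,-0.149
-0.005,-0.038,-0.008,-0.000,0.000,-0.149
-0.002,-0.039,-0.008,-0.000,0.000,-0.149
0.001,-0.039,-0.008,-0.000,0.000,-0.149
0.004,-0.038,-0.008,-0.000,0.000,-0.149
0.007,-0.038,-0.008,-0.000,0.000,-0.149
0.010,-0.037,-0.008,-0.000,0.000,-0.149
0.012,-0.037,-0.008,-0.000,0.000,-0.149
0.015,-0.036,-0.008,-0.000,0.000,-0.149
0.018,-0.034,-0.008,-0.000,0.000,-0.149
0.020,-0.033,-0.008,-0.000,0.000,-0.149
0.022,-0.031,-0.008,-0.000,0.000,-0.149
[ 0.61656527 -0.18082706  0.118     ] -0.4074662483332006
```

Request:
servo_tool:
  deltas:
    - [-0.016,-0.035,-0.008,0,0,-0.149,-1]
    - [-0.013,-0.036,-0.008,0,0,-0.149,-1]
    - [-0.01,-0.037,-0.008,0,0,-0.149,-1]
    - [-0.008,-0.038,-0.008,0,0,-0.149,-1]
    - [-0.005,-0.038,-0.008,0,0,-0.149,-1]

```text
t: 0.57
eef_pos: [0.3522, -0.396, 0.2635]
ee_rot: [0.933, -0.361, -0.0, -0.0]
contact_force: [0.4, -0.5, -1.4]
gripper_width: 1.0
```

Request:
servo_tool:
  deltas:
    - [-0.002,-0.039,-0.008,0,0,-0.149,-1]
    - [0.001,-0.039,-0.008,0,0,-0.149,-1]
    - [0.004,-0.038,-0.008,0,0,-0.149,-1]
    - [0.007,-0.038,-0.008,0,0,-0.149,-1]
    - [0.01,-0.037,-0.008,0,0,-0.149,-1]

```text
t: 0.98
eef_pos: [0.4515, -0.2775, 0.2956]
ee_rot: [0.983, -0.182, -0.0, -0.0]
contact_force: [-0.1, -1.1, 0.0]
gripper_width: 1.003
```

Request:
servo_tool:
  deltas:
    - [0.012,-0.037,-0.008,0,0,-0.149,-1]
    - [0.015,-0.036,-0.008,0,0,-0.149,-1]
    - [0.018,-0.034,-0.008,0,0,-0.149,-1]
    - [0.02,-0.033,-0.008,0,0,-0.149,-1]
    - [0.022,-0.031,-0.008,0,0,-0.149,-1]

```text
t: 1.4
eef_pos: [0.5499, -0.1587, 0.3275]
ee_rot: [1.0, 0.004, -0.0, -0.0]
contact_force: [0.6, -0.2, 0.6]
gripper_width: 1.002
```

```bash
python3 - <<'E'
from h import *
o=observe();print(o['t'],o['eef_pos'],o['joints'])
snap('wrist','w1')
im=cv2.imread('pics/w1.png');cv2.imwrite('pics/w1b.png',cv2.resize(im,(800,600),interpolation=cv2.INTER_CUBIC))
# next: over pen
plan([.508,.2622,.20],down(np.radians(78)),15)
E
```

```text
1.4 [ 0.54988394 -0.15865697  0.32753294] [ 0.38256669  0.62459707 -0.32282837  1.31082344  0.19751959  1.23755929
  0.05917687]
t 1.45 step mm 29.1 deg 5.1
-0.003,-0.035,0.011,-0.000,-0.001,-0.179
-0.000,-0.035,0.011,-0.000,-0.001,-0.179
0.003,-0.035,0.011,-0.000,-0.001,-0.179
0.006,-0.034,0.011,-0.000,-0.001,-0.179
0.009,-0.034,0.011,-0.000,-0.001,-0.179
0.012,-0.033,0.011,-0.000,-0.001,-0.179
0.015,-0.031,0.011,-0.000,-0.001,-0.179
0.018,-0.030,0.011,-0.000,-0.001,-0.179
0.020,-0.028,0.011,-0.000,-0.001,-0.179
0.023,-0.026,0.011,-0.000,-0.001,-0.179
0.025,-0.024,0.011,-0.000,-0.001,-0.179
0.027,-0.022,0.011,-0.000,-0.001,-0.179
0.029,-0.019,0.011,-0.000,-0.001,-0.179
0.031,-0.017,0.011,-0.000,-0.001,-0.179
0.032,-0.014,0.011,-0.000,-0.001,-0.179
```

View pics/w1b.png

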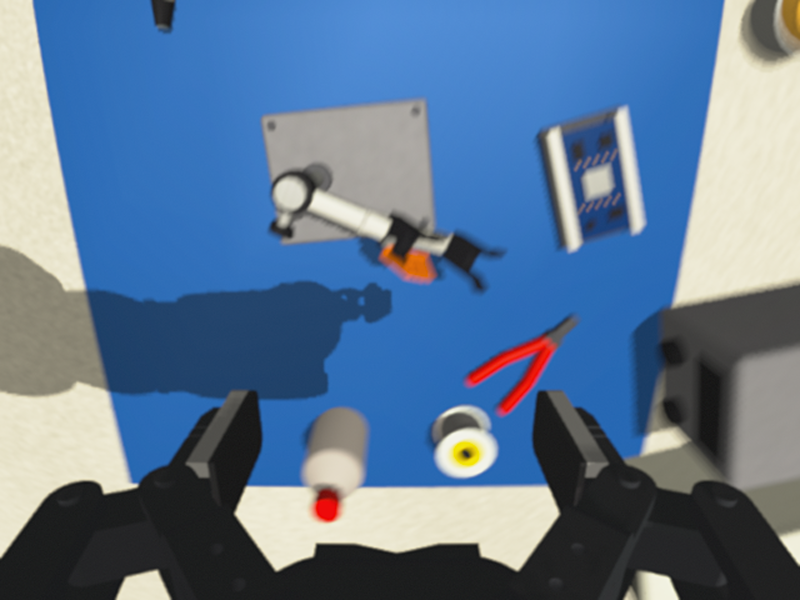

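Request:
servo_tool:
  deltas:
    - [-0.003,-0.035,0.011,0,0,-0.179,-1]
    - [0,-0.035,0.011,0,0,-0.179,-1]
    - [0.003,-0.035,0.011,0,0,-0.179,-1]
    - [0.006,-0.034,0.011,0,0,-0.179,-1]
    - [0.009,-0.034,0.011,0,0,-0.179,-1]

```text
t: 1.87
eef_pos: [0.5354, -0.0195, 0.2829]
ee_rot: [0.974, 0.226, -0.0, -0.0]
contact_force: [1.0, 0.8, 0.7]
gripper_width: 1.0
```

Request:
servo_tool:
  deltas:
    - [0.012,-0.033,0.011,0,0,-0.179,-1]
    - [0.015,-0.031,0.011,0,0,-0.179,-1]
    - [0.018,-0.03,0.011,0,0,-0.179,-1]
    - [0.02,-0.028,0.011,0,0,-0.179,-1]
    - [0.023,-0.026,0.011,0,0,-0.179,-1]

```text
t: 2.28
eef_pos: [0.5225, 0.1188, 0.2388]
ee_rot: [0.9, 0.436, -0.0, -0.0]
contact_force: [0.1, 0.5, -0.3]
gripper_width: 1.007
```

Request:
servo_tool:
  deltas:
    - [0.025,-0.024,0.011,0,0,-0.179,-1]
    - [0.027,-0.022,0.011,0,0,-0.179,-1]
    - [0.029,-0.019,0.011,0,0,-0.179,-1]
    - [0.031,-0.017,0.011,0,0,-0.179,-1]
    - [0.032,-0.014,0.011,0,0,-0.179,-1]

```text
t: 2.7
eef_pos: [0.5093, 0.2578, 0.1947]
ee_rot: [0.781, 0.625, -0.0, -0.0]
contact_force: [1.0, -0.3, -0.2]
gripper_width: 0.996
```

```bash
python3 - <<'E'
from h import *
np.set_printoptions(precision=4,suppress=True)
t,s,w=load('top0'),load('scene0'),load('w1'); k=1.25
print('post',tri((t,(385.5,261)),(w,(291/k,191/k))))
print('can',tri((t,(373.7,177.5)),(w,(598/k,182/k)),(s,(215,262))))
print('tips',onz(w,(500/k,253/k),.118),onz(w,(481/k,286/k),.118), onz(t,(397.5,203.7),.118),onz(t,(408.7,208),.118))
print('tri tips',tri((t,(397.2,204)),(w,(500/k,253/k))),tri((t,(408,208.5)),(w,(481/k,286/k))))
o=observe();print(o['t'],o['eef_pos'],o['joints'])
snap('wrist','w2')
im=cv2.imread('pics/w2.png');cv2.imwrite('pics/w2b.png',cv2.resize(im,(800,600),interpolation=cv2.INTER_CUBIC))
E
```

```text
post (array([ 0.4741, -0.1174,  0.1234]), [0.002281460346833991, 0.0022814603468340124])
can (array([ 0.7311, -0.1183,  0.0274]), [0.0033439667562434605, 0.0034368691775060094, 0.0017484387906760777])
tips [ 0.6272 -0.1605  0.118 ] [ 0.6145 -0.1866  0.118 ] [ 0.624  -0.1671  0.118 ] [ 0.6099 -0.1951  0.118 ]
tri tips (array([ 0.6394, -0.1745,  0.0586]), [0.0008838465845828278, 0.0008838465845828314]) (array([ 0.6219, -0.2009,  0.0706]), [0.0014190951496650536, 0.0014190951496650395])
2.7 [0.5093 0.2578 0.1947] [-0.2237  0.7982 -0.6113  1.5407  0.5213  0.9704  0.3576]
```

View pics/w2b.png

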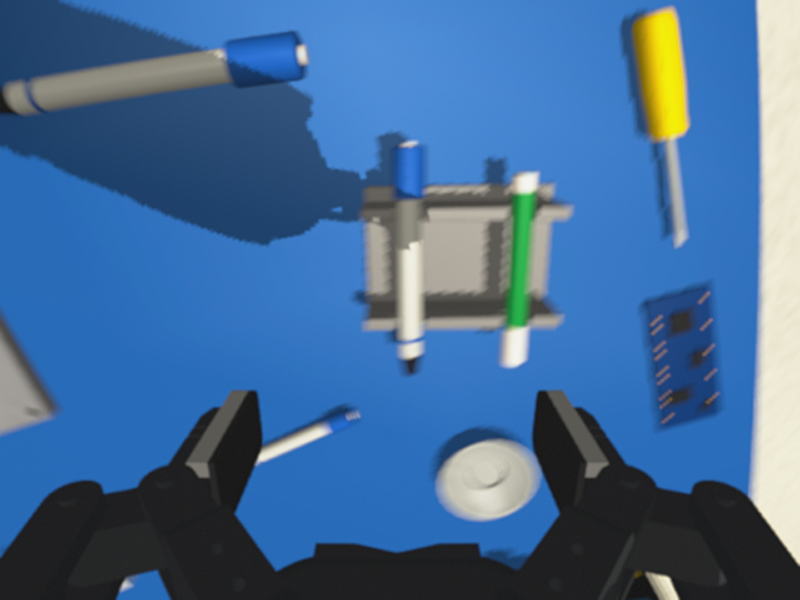

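```bash
python3 - <<'E'
from h import *
np.set_printoptions(precision=4,suppress=True)
t,s,w=load('top0'),load('scene0'),load('w2'); k=1.25
print(w['pose'][:3,3])
for n,uv in[('nose',(411,372)),('b0',(410,345)),('t0',(408,199)),('tail',(408,143))]: print(n,onz(w,(uv[0]/k,uv[1]/k),.04))
w=snap('wrist','w3');o=observe();print(o['eef_pos'])
g=cv2.absdiff(w['frame'],load('w2')['frame']);print('diff',g.mean())
a=cv2.cvtColor(load('w2')['frame'],6).astype(np.float32);b=cv2.cvtColor(w['frame'],6).astype(np.float32)
print(cv2.phaseCorrelate(a[:300],b[:300]), w['pose'][:3,3]-load('w2')['pose'][:3,3])
E
```

```text
[0.428  0.276  0.3373]
nose [0.5827 0.2516 0.04  ]
b0 [0.5626 0.2552 0.04  ]
t0 [0.467  0.2744 0.04  ]
tail [0.4348 0.2814 0.04  ]
[0.5078 0.2606 0.1939]
diff 10.2186328125
((0.847674864402336, -0.76584645095366), 0.1058963150382042) [-0.0019  0.004  -0.0012]
```

```bash
python3 - <<'E'
from h import *
np.set_printoptions(precision=4,suppress=True)
t,s,w2,w=load('top0'),load('scene0'),load('w2'),load('w3')
P=np.array([[411,372],[410,345],[408,199],[408,143]],np.float32)/1.25
q,st,e=cv2.calcOpticalFlowPyrLK(cv2.cvtColor(w2['frame'],6),cv2.cvtColor(w['frame'],6),P.reshape(-1,1,2),None,winSize=(25,25))
q=q.reshape(-1,2);print(q-P,st.ravel())
for a,b,c in zip(q,[(244.8,238.8),(244.4,243.5),(238.3,281.5),(236.8,292.8)],[(368.5,347),(376.5,343.2),(423.5,325),(435.5,321)]): print(onz(w,a,.04),tri((w,a),(t,b),(s,c)))
d=np.array([-.979,.205,0]);g=np.array([.508,.2622,0])+.008*d
print(g);plan([g[0],g[1],.10],down(np.radians(78)),4)
plan([g[0],g[1],.021],down(np.radians(78)),5,p0=np.array([g[0],g[1],.10]),R0=down(np.radians(78)))
E
```

```text
[[-10.7913   5.8412]
 [-10.3619   5.8321]
 [ -7.8382   1.1252]
 [ -7.7536   5.9624]] [1 1 1 1]
[0.5831 0.2483 0.04  ] (array([0.5823, 0.2477, 0.0394]), [0.0011284629594869072, 0.0018054557164640188, 0.0011726843453153846])
[0.563  0.2522 0.04  ] (array([0.5656, 0.2503, 0.0387]), [0.0024413663409529086, 0.0022009870210045967, 0.0012145870574567837])
[0.4638 0.2737 0.04  ] (array([0.4637, 0.2725, 0.0424]), [0.0012532365209123898, 0.0017785675578089234, 0.0007335625630735306])
[0.4351 0.2798 0.04  ] (array([0.435 , 0.2785, 0.0378]), [0.0013664134923722607, 0.0012521737677434657, 0.00034869563994276745])
[0.5002 0.2638 0.    ]
t 2.8 step mm 23.6 deg 0.1
0.000,-0.002,0.029,-0.001,-0.001,-0.003
0.000,-0.002,0.029,-0.001,-0.001,-0.003
0.000,-0.002,0.029,-0.001,-0.001,-0.003
0.000,-0.003,0.029,-0.001,-0.001,-0.003
t 2.8 step mm 15.8 deg 0.0
0.000,0.000,0.020,0.000,0.000,0.000
0.000,0.000,0.020,0.000,0.000,0.000
0.000,0.000,0.020,0.000,0.000,0.000
0.000,0.000,0.020,0.000,0.000,0.000
0.000,0.000,0.020,0.000,0.000,0.000
```

Request:
servo_tool:
  deltas:
    - [0.001,-0.002,0.029,0,0,-0.003,0]
    - [0,-0.002,0.029,0,0,-0.003,0]
    - [0,-0.002,0.029,0,0,-0.003,0]
    - [0,-0.003,0.029,0,0,-0.003,0]
    - [0,0,0,0,0,0,0]

```text
t: 3.22
eef_pos: [0.5012, 0.2577, 0.0991]
ee_rot: [0.78, 0.626, -0.003, -0.0]
contact_force: [-0.5, -0.5, -1.4]
gripper_width: 0.499
```

Request:
servo_tool:
  deltas:
    - [0,0,0.02,0,0,0,0]
    - [0,0,0.02,0,0,0,0]
    - [0,0,0.02,0,0,0,0]
    - [0,0,0.02,0,0,0,0]
    - [0,0,0.02,0,0,0,0]

```text
t: 3.63
eef_pos: [0.5035, 0.2588, 0.023]
ee_rot: [0.78, 0.625, 0.001, 0.0]
contact_force: [0.6, 0.1, -0.8]
gripper_width: 0.501
```

Request:
servo_tool:
  deltas:
    - [0,0,0,0,0,0,0]
    - [0,0,0,0,0,0,1]
    - [0,0,0,0,0,0,1]
    - [0,0,0,0,0,0,1]
    - [0,0,0,0,0,0,1]
  newtons: 60

```text
t: 4.05
eef_pos: [0.504, 0.2622, 0.0246]
ee_rot: [0.78, 0.626, 0.003, -0.001]
contact_force: [3.4, 14.3, -0.6]
gripper_width: 0.14
```

Request:
servo_tool:
  deltas:
    - [0,0,0,0,0,0,1]
    - [0,0,0,0,0,0,1]
    - [0,0,0,0,0,0,1]

```text
t: 4.3
eef_pos: [0.504, 0.2622, 0.0246]
ee_rot: [0.78, 0.626, 0.003, -0.001]
contact_force: [4.5, 14.0, -0.2]
gripper_width: 0.139
```

Request:
servo_tool:
  deltas:
    - [0,0,-0.01,0,0,0,1]
    - [0,0,-0.03,0,0,0,1]
    - [0,0,-0.05,0,0,0,1]
    - [0,0,-0.05,0,0,0,1]
    - [0,0,-0.05,0,0,0,1]

```text
t: 4.72
eef_pos: [0.5024, 0.2589, 0.1777]
ee_rot: [0.78, 0.626, 0.0, -0.0]
contact_force: [0.3, -1.0, -0.5]
gripper_width: 0.137
```

Request:
servo_tool:
  deltas:
    - [0,0,-0.04,0,0,0,1]
    - [0,0,-0.02,0,0,0,1]
    - [0,0,0,0,0,0,1]

```text
t: 4.97
eef_pos: [0.5036, 0.2596, 0.2274]
ee_rot: [0.78, 0.626, 0.003, 0.0]
contact_force: [0.9, 0.0, 0.5]
gripper_width: 0.14
```

```bash
cat >> h.py <<'E'
POST=np.array([.4717,-.1183])
def seat(phi):  # world pose of seat for holder direction phi
    r=np.array([np.cos(phi),np.sin(phi),0]);z=np.array([0,0,1.]);c,s=np.cos(np.radians(35)),np.sin(np.radians(35))
    X=-c*r+s*z;Z=s*r+c*z;Y=np.cross(Z,X); return np.r_[POST,0.12]+.12*r,np.c_[X,Y,Z]
def toolpose(phi,gx,gz,zs): # pen at seat z=zs, grasp at pen x=gx, grip point gz above axis
    o,S=seat(phi); X,Y,Z=S.T
    Rt=np.c_[-Y,-X,-Z]
    return o+X*gx+Z*(zs+gz-.019),Rt
E
python3 - <<'E'
from h import *
np.set_printoptions(precision=4,suppress=True)
t,w=load('top0'),load('w1');k=1.25
p=onz(w,(291/k,191/k),.138)
for uv,z in[((500,253),.118),((481,286),.118),((412,232),.125),((383,222),.126)]:
    q=onz(w,(uv[0]/k,uv[1]/k),z);v=q-p;print(uv,q,np.arctan2(v[1],v[0]),np.hypot(*v[:2]))
o=observe();print(o['t'],o['eef_pos'],o['joints'],o['contact_force'])
p1,R1=toolpose(-.4,.0044,.0036,.07);print(p1,R.from_matrix(R1).as_quat(),'det',np.linalg.det(R1))
print('tool x now',R.from_quat(o['ee_rot']).as_matrix()[:,0],R1[:,0])
pm=[.53,.0,.30]
plan(pm,down(np.radians(72)),9)
s=snap('scene','s1');im=cv2.imread('pics/s1.png')[200:380,300:520];im2=snap('top','t1')['frame'][210:330,180:300,::-1]
cv2.imwrite('pics/c1.png',np.hstack([cv2.resize(im,(440,360),interpolation=2),cv2.resize(im2,(360,360),interpolation=2)]))
E
```

```text
(500, 253) [ 0.6272 -0.1605  0.118 ] -0.3038818395855744 0.1570598884269688
(481, 286) [ 0.6145 -0.1866  0.118 ] -0.4895249025513511 0.155448194038453
(412, 232) [ 0.5606 -0.1438  0.125 ] -0.3492264493418149 0.08862904092233614
(383, 222) [ 0.5396 -0.1365  0.126 ] -0.35403195114253005 0.06644295293319133
4.9667 [0.5036 0.2596 0.2274] [-0.2177  0.7519 -0.635   1.519   0.494   1.0285  0.3719] [0.9126 0.0435 0.4795]
[ 0.6078 -0.1758  0.1672] [ 0.7949  0.527  -0.1661 -0.2506] det 1.0
tool x now [0.2174 0.9761 0.0043] [0.3894 0.9211 0.    ]
t 4.97 step mm 30.1 deg 0.6
-0.034,0.011,-0.010,0.001,-0.001,0.021
-0.034,0.012,-0.010,0.001,-0.001,0.021
-0.034,0.012,-0.010,0.001,-0.001,0.021
-0.034,0.013,-0.010,0.001,-0.001,0.021
-0.034,0.013,-0.010,0.001,-0.001,0.021
-0.034,0.013,-0.010,0.001,-0.001,0.021
-0.034,0.014,-0.010,0.001,-0.001,0.021
-0.033,0.014,-0.010,0.001,-0.001,0.021
-0.033,0.014,-0.010,0.001,-0.001,0.021
```

View pics/c1.png

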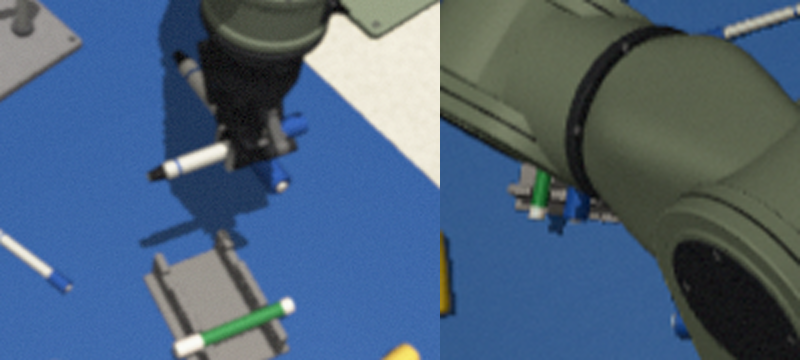

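Request:
servo_tool:
  deltas:
    - [-0.034,0.011,-0.01,0,0,0.02,1]
    - [-0.034,0.012,-0.01,0,0,0.02,1]
    - [-0.034,0.012,-0.01,0,0,0.02,1]
    - [-0.034,0.013,-0.01,0,0,0.02,1]
    - [-0.034,0.013,-0.01,0,0,0.02,1]

```text
t: 5.48
eef_pos: [0.5176, 0.1137, 0.2623]
ee_rot: [0.796, 0.606, -0.001, -0.0]
contact_force: [0.9, 0.7, -0.7]
gripper_width: 0.136
```

Request:
servo_tool:
  deltas:
    - [-0.034,0.013,-0.01,0,0,0.02,1]
    - [-0.034,0.014,-0.01,0,0,0.02,1]
    - [-0.033,0.014,-0.01,0,0,0.02,1]
    - [-0.033,0.014,-0.01,0,0,0.02,1]
    - [0,0,0,0,0,0,1]

```text
t: 5.9
eef_pos: [0.5306, -0.0056, 0.2947]
ee_rot: [0.809, 0.587, -0.001, 0.001]
contact_force: [0.3, -0.8, -1.1]
gripper_width: 0.133
```

```bash
python3 - <<'E'
from h import *
np.set_printoptions(precision=4,suppress=True)
s=load('s1');T=np.array([.5036,.2596,.2274]);d=np.array([-.979,.205,0])
for x in(-.0794,-.0644): print(proj(s,T+[0,0,.0154]+d*x))
p1,R1=toolpose(-.385,.0044,.0036,.10)
print(p1,observe()['eef_pos']);plan(p1,R1,10)
E
```

```text
[375.2052 289.8439]
[383.1368 286.9118]
[ 0.6245 -0.1802  0.1918] [ 0.5306 -0.0056  0.2947]
t 5.9 step mm 22.3 deg 3.5
-0.017,0.018,0.013,0.122,0.005,0.013
-0.017,0.019,0.012,0.122,0.005,0.013
-0.017,0.020,0.011,0.122,0.005,0.013
-0.017,0.020,0.009,0.122,0.005,0.013
-0.017,0.021,0.008,0.122,0.005,0.013
-0.017,0.022,0.007,0.122,0.005,0.013
-0.016,0.022,0.005,0.122,0.005,0.013
-0.016,0.022,0.004,0.122,0.005,0.013
-0.016,0.023,0.002,0.122,0.005,0.013
-0.016,0.023,0.001,0.122,0.005,0.013
```

Request:
servo_tool:
  deltas:
    - [-0.017,0.018,0.013,0.122,0.005,0.013,1]
    - [-0.017,0.019,0.012,0.122,0.005,0.013,1]
    - [-0.017,0.02,0.011,0.122,0.005,0.013,1]
    - [-0.017,0.02,0.009,0.122,0.005,0.013,1]
    - [-0.017,0.021,0.008,0.122,0.005,0.013,1]

```text
t: 6.32
eef_pos: [0.5779, -0.0883, 0.2413]
ee_rot: [0.807, 0.57, -0.086, -0.128]
contact_force: [0.3, 0.3, 0.0]
gripper_width: 0.137
```

Request:
servo_tool:
  deltas:
    - [-0.017,0.022,0.007,0.122,0.005,0.013,1]
    - [-0.016,0.022,0.005,0.122,0.005,0.013,1]
    - [-0.016,0.022,0.004,0.122,0.005,0.013,1]
    - [-0.016,0.023,0.002,0.122,0.005,0.013,1]
    - [-0.016,0.023,0.001,0.122,0.005,0.013,1]

```text
t: 6.73
eef_pos: [0.5994, -0.1444, 0.2005]
ee_rot: [0.8, 0.54, -0.144, -0.218]
contact_force: [-0.9, -0.2, -1.1]
gripper_width: 0.138
```

Request:
servo_tool:
  deltas:
    - [0,0,0,0,0,0,1]
    - [0,0,0,0,0,0,1]

```text
t: 6.9
eef_pos: [0.5992, -0.1443, 0.2018]
ee_rot: [0.8, 0.54, -0.145, -0.217]
contact_force: [-0.2, 0.5, -0.7]
gripper_width: 0.137
```

```bash
python3 - <<'E'
from h import *
np.set_printoptions(precision=4,suppress=True)
o=observe();print(o['t'],o['eef_pos'],o['ee_rot'],o['joints'],o['qd'])
p1,R1=toolpose(-.385,.0044,.0036,.10);print(p1,R.from_matrix(R1).as_quat())
w=snap('wrist','w4');s=snap('scene','s4')
a=cv2.resize(s['frame'][140:290,160:310],(450,450),interpolation=2)
b=cv2.resize(w['frame'],(800,600),interpolation=2)
cv2.imwrite('pics/w4b.png',b[:,:,::-1]);cv2.imwrite('pics/s4b.png',cv2.resize(s['frame'][140:260,190:350],(800,600),interpolation=2)[:,:,::-1])
E
```

```text
6.9 [ 0.5992 -0.1443  0.2018] [ 0.8004  0.5398 -0.1448 -0.2166] [ 0.2846  1.1872 -0.3147  0.5197  0.1531  1.9665  1.2957] [ 0.0108 -0.0358 -0.0948  0.0105  0.0354 -0.004  -0.0144]
[ 0.6245 -0.1802  0.1918] [ 0.7909  0.5329 -0.168  -0.2494]
```

View pics/w4b.png

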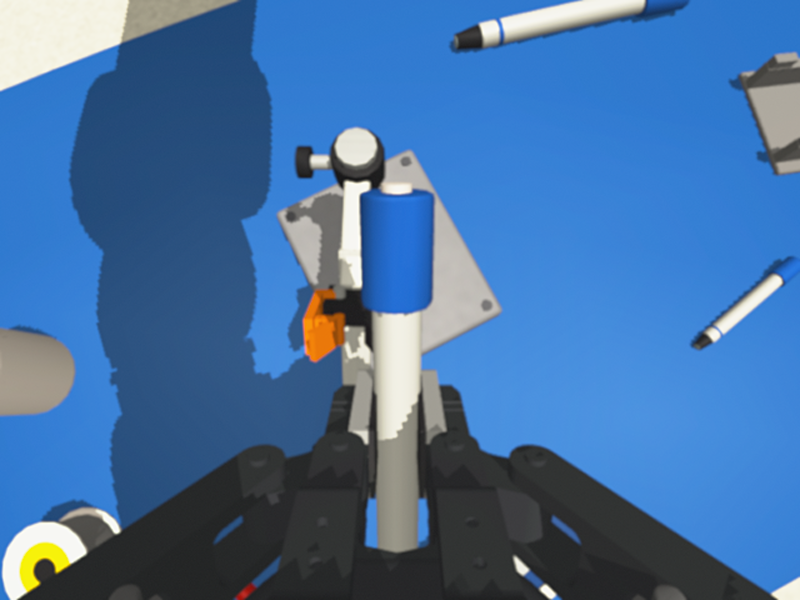

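View pics/s4b.png

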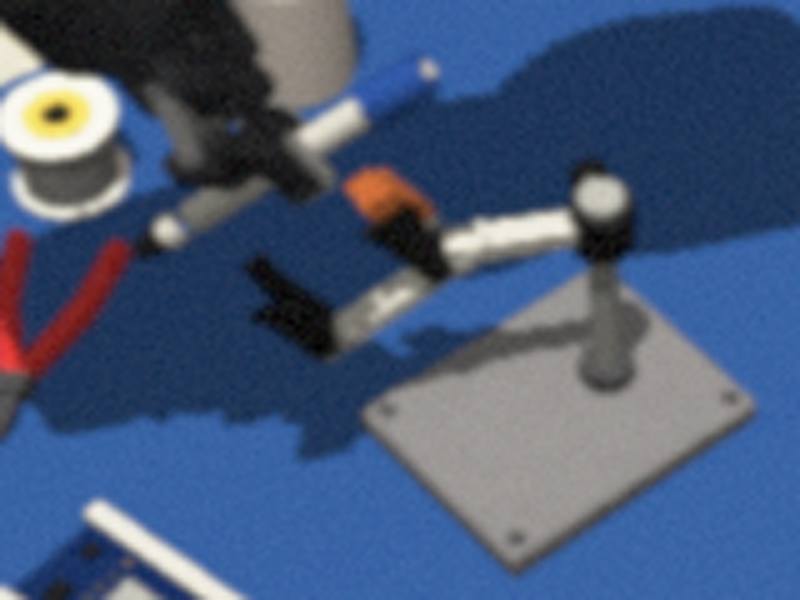

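```bash
cat > kin.py <<'E'
from h import *
from scipy.optimize import least_squares
import itertools,os
D=[([1.0723,.707,-.0276,1.4849,.022,.9509,-.0755],[.2535,-.5159,.2309],[.8488,-.5286,-.0004,-.0002]),
([.38256669,.62459707,-.32282837,1.31082344,.19751959,1.23755929,.05917687],[.54988,-.15866,.32753],[1,.004,0,0]),
([-.2237,.7982,-.6113,1.5407,.5213,.9704,.3576],[.5093,.2578,.1947],[.781,.625,0,0]),
([-.2177,.7519,-.635,1.519,.494,1.0285,.3719],[.5036,.2596,.2274],[.78,.626,.003,0]),
([.2846,1.1872,-.3147,.5197,.1531,1.9665,1.2957],[.5992,-.1443,.2018],[.8004,.5398,-.1448,-.2166])]
def fk(q,P,s):
    h,L1,L2,d,e1,e2,psi,e3=P; q=np.asarray(q)*s
    Z=lambda a:R.from_euler('z',a).as_matrix();Y=lambda a:R.from_euler('y',a).as_matrix()
    A=Z(q[0])@Y(q[1]);p=np.array([0,0,h])+A@[0,0,0]
    A=A@Z(q[2]);p=p+A@[e1,0,L1]
    A=A@Y(q[3]);p=p+A@[e2,0,0]
    A=A@Z(q[4]);p=p+A@[0,0,L2]
    A=A@Y(q[5]);p=p+A@[e3,0,0]
    A=A@Z(q[6]);p=p+A@[0,0,d]
    return p,A@Z(psi)
LO=np.array([-2.71,-.32,-1.57,0,-1.46,0,-2.83]);HI=np.array([2.71,2.16,1.52,2.45,4.6,2.02,2.83])
def fit():
    best=None
    for sg in itertools.product([1,-1],repeat=4):
        s=np.array([sg[0],1,sg[1],1,sg[2],1,sg[3]])
        for psi in(0,1.57,3.14,-1.57):
            def f(P): return np.concatenate([np.r_[fk(q,P,s)[0]-p,.2*(fk(q,P,s)[1]-R.from_quat(r).as_matrix()).ravel()] for q,p,r in D])
            r=least_squares(f,[.35,.4,.4,.25,0,0,psi,0])
            if best is None or r.cost<best[0]: best=(r.cost,r.x,s)
    return best
def ik(p,Rt,P,s,q0s):
    best=None
    for q0 in q0s:
        r=least_squares(lambda q:np.r_[fk(q,P,s)[0]-p,.3*(fk(q,P,s)[1]-Rt).ravel(),1e-4*(q-q0)],np.clip(q0,LO+.04,HI-.04),bounds=(LO+.03,HI-.03))
        a,b=fk(r.x,P,s);e=np.linalg.norm(a-p),np.degrees(np.linalg.norm(R.from_matrix(b.T@Rt).as_rotvec()))
        if best is None or e[0]*1e3+e[1]<best[0]: best=(e[0]*1e3+e[1],e,r.x)
    return best
E
python3 - <<'E'
from kin import *
np.set_printoptions(precision=4,suppress=True)
c,P,s=fit();print(c,P,s);np.savez('kin.npz',P=P,s=s)
for q,p,r in D: print(fk(q,P,s)[0]-p)
rng=np.random.default_rng(0)
q0s=[np.array(D[4][0])]+[rng.uniform(LO,HI) for _ in range(5)]
for phi in(-.385,0.,.4):
  for tilt in(35,25):
    for zs in(.05,0):
        o,S=seat(phi);X,Y,Z=S.T;p1,R1=toolpose(phi,.0044,.0036,zs)
        Rt=R1@R.from_rotvec([np.radians(tilt-35),0,0]).as_matrix(); g=p1+Z*.019; pt=g+Rt[:,2]*.019
        b=ik(pt,Rt,P,s,q0s);print(phi,tilt,zs,np.array(b[1])*[1e3,1],b[2])
E
```

```text
0.0006399053133608374 [ 0.3181  0.5777  0.2926  0.4635 -0.1796  0.004  -3.1419 -0.1056] [-1  1 -1  1 -1  1 -1]
[0.0294 0.0102 0.006 ]
[-0.0058  0.0123 -0.0043]
[0.0036 0.0007 0.0002]
[ 0.0007 -0.0039 -0.0042]
[0.0024 0.0042 0.0023]
-0.385 35 0.05 [2.6523 0.4046] [ 0.3114  1.2962 -0.0665  0.4569  0.      1.99    1.4588]
-0.385 35 0 [0. 0.] [ 0.3335  1.2772 -0.3265  0.6621  0.177   1.8271  1.3151]
-0.385 25 0.05 [0. 0.] [ 0.2967  1.1437  0.048   0.7878 -0.0687  1.6467  1.5217]
-0.385 25 0 [0. 0.] [ 0.3032  1.1308 -0.0212  0.98   -0.0211  1.4654  1.4822]
0.0 35 0.05 [0.3078 0.0469] [0.13   1.2963 0.1164 0.4581 0.0002 1.99   1.767 ]
0.0 35 0 [0. 0.] [ 0.1667  1.27   -0.3571  0.6767  0.3214  1.8448  1.5045]
0.0 25 0.05 [0. 0.] [0.1441 1.1366 0.0079 0.8079 0.0557 1.629  1.7105]
0.0 25 0 [0. 0.] [ 0.166   1.1257 -0.0702  0.9948  0.1154  1.4579  1.6538]
0.4 35 0.05 [0. 0.] [-0.0217  1.2207 -0.3891  0.6659  0.4592  1.9061  1.7059]
0.4 35 0 [0. 0.] [ 0.0241  1.214  -0.431   0.849   0.486   1.7597  1.6388]
0.4 25 0.05 [0. 0.] [-0.0976  1.0973  0.4462  0.9649 -0.1561  1.5043  2.2036]
0.4 25 0 [0. 0.] [-0.1164  1.1079  0.506   1.1287 -0.2084  1.3477  2.2681]
```

```bash
python3 - <<'E'
from h import *
np.set_printoptions(precision=4,suppress=True)
w=load('w4')
im=w['frame'][90:320,210:330];im=cv2.resize(im,None,fx=3,fy=3,interpolation=2)
t=cv2.resize(load('top0')['frame'][200:280,375:420],None,fx=8,fy=8,interpolation=2)
H=max(im.shape[0],t.shape[0])
f=lambda a:cv2.copyMakeBorder(a,0,H-a.shape[0],0,0,0)
o=np.hstack([f(im),f(t)])[:,:,::-1].copy();o=cv2.resize(o,None,fx=.86,fy=.86);print(o.shape,'scales',3*.86,8*.86)
# overlay predicted model for phi=-.385 in each: seat points
cv2.imwrite('pics/c5.png',o)
for phi in(-.35,-.385,-.42):
    r=np.array([np.cos(phi),np.sin(phi)])
    for n,c,x0,y0,k,dx in(('w',w,210,90,2.58,0),('t',load('top0'),375,200,6.88,360*.86)):
        q=[]
        for rr,z in((.02,.126),(.07,.126),(.160,.118)): q.append(((proj(c,np.r_[POST+rr*r,z])-[x0,y0])*k+[dx,0]).round(0))
        print(phi,n,*q)
E
```

```text
(593, 619, 3) scales 2.58 6.88
-0.35 w [188. 156.] [191. 343.] [201. 715.]
-0.35 t [393. 374.] [425. 248.] [481.  29.]
-0.385 w [185. 156.] [181. 343.] [177. 715.]
-0.385 t [394. 375.] [432. 249.] [495.  33.]
-0.42 w [183. 156.] [171. 343.] [154. 715.]
-0.42 t [396. 375.] [438. 251.] [509.  38.]
```

View pics/c5.png

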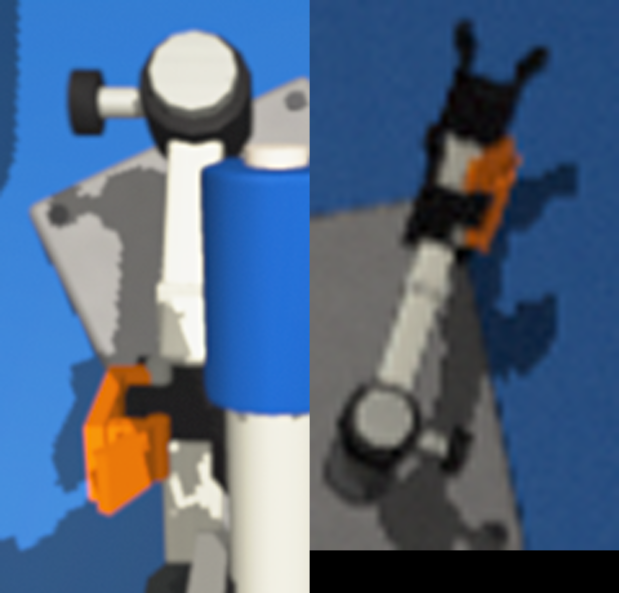

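```bash
python3 - <<'E'
from h import *
p1,R1=toolpose(-.40,.0074,.0036,.045);print(p1,R.from_matrix(R1).as_quat())
plan(p1,R1,5)
E
```

```text
[ 0.59228175 -0.16928115  0.14849137] [ 0.7949156   0.52695846 -0.16614936 -0.25063592]
t 7.0 step mm 12.2 deg 1.0
-0.007,0.007,0.011,0.034,0.002,0.007
-0.007,0.008,0.011,0.034,0.002,0.007
-0.007,0.008,0.011,0.034,0.002,0.007
-0.007,0.008,0.011,0.034,0.002,0.007
-0.007,0.008,0.011,0.034,0.002,0.007
```

Request:
servo_tool:
  deltas:
    - [-0.007,0.007,0.011,0.034,0.002,0.007,1]
    - [-0.007,0.008,0.011,0.034,0.002,0.007,1]
    - [-0.007,0.008,0.011,0.034,0.002,0.007,1]
    - [-0.007,0.008,0.011,0.034,0.002,0.007,1]
    - [-0.007,0.008,0.011,0.034,0.002,0.007,1]

```text
t: 7.42
eef_pos: [0.5902, -0.1714, 0.1477]
ee_rot: [0.796, 0.526, -0.166, -0.251]
contact_force: [0.6, 0.8, -0.4]
gripper_width: 0.138
```

Request:
servo_tool:
  deltas:
    - [0,0,0,0,0,0,1]

```text
t: 7.5
eef_pos: [0.5891, -0.1719, 0.1458]
ee_rot: [0.795, 0.525, -0.168, -0.252]
contact_force: [0.4, -0.6, -1.0]
gripper_width: 0.138
```

```bash
cat >> h.py <<'E'
def inseat(phi,gx=.0044,gz=.0036):
    o=observe();Rt=R.from_quat(o['ee_rot']).as_matrix();s,S=seat(phi);X=-Rt[:,1];g=o['eef_pos']-Rt[:,2]*.019+Rt[:,2]*gz
    c=g-X*gx; print('t %.2f'%o['t'],'pen centre in seat mm',(S.T@(c-s)*1e3).round(1),'axis',(S.T@X).round(3),'F',o['contact_force'].round(1),'q6 %.3f'%o['joints'][5])
E
python3 - <<'E'
from h import *
inseat(-.40)
p1,R1=toolpose(-.40,.0074,.0036,.045);plan(p1,R1,2)
p2,R1=toolpose(-.40,.0074,.0036,.025);plan(p2,R1,4)
E
```

```text
t 7.50 pen centre in seat mm [ 2.9  3.6 41.7] axis [ 1.    -0.004  0.004] F [ 0.4 -0.6 -1. ] q6 2.023
t 7.5 step mm 2.4 deg 0.2
0.002,-0.000,-0.002,-0.004,-0.000,-0.004
0.002,-0.000,-0.002,-0.004,-0.000,-0.004
t 7.5 step mm 4.3 deg 0.1
0.001,0.000,0.005,-0.002,-0.000,-0.002
0.001,0.000,0.005,-0.002,-0.000,-0.002
0.001,0.000,0.005,-0.002,-0.000,-0.002
0.001,0.000,0.005,-0.002,-0.000,-0.002
```

Request:
servo_tool:
  deltas:
    - [0.0014,0,0.005,-0.002,0,-0.002,1]
    - [0.0014,0,0.005,-0.002,0,-0.002,1]
    - [0.0014,0,0.005,-0.002,0,-0.002,1]
    - [0.0014,0,0.005,-0.002,0,-0.002,1]

```text
t: 7.83
eef_pos: [0.5837, -0.163, 0.1358]
ee_rot: [0.795, 0.528, -0.164, -0.249]
contact_force: [0.1, 0.0, -1.2]
gripper_width: 0.137
```

```bash
python3 - <<'E'
from h import *
inseat(-.40); w=snap('wrist','w6'); s=snap('scene','s6')
a=cv2.resize(w['frame'][90:330,200:440],(600,600),interpolation=2);b=cv2.resize(s['frame'][155:235,225:252+0],(200,592),interpolation=2)
b=cv2.resize(s['frame'][160:220,230:290],(200,200),interpolation=2);b=cv2.copyMakeBorder(b,0,400,0,0,0)
cv2.imwrite('pics/c6.png',np.hstack([a,b])[:,:,::-1])
E
```

```text
t 7.83 pen centre in seat mm [ 4.3 -2.4 28.7] axis [ 1.     0.002 -0.006] F [ 0.1  0.  -1.2] q6 1.922
```

View pics/c6.png

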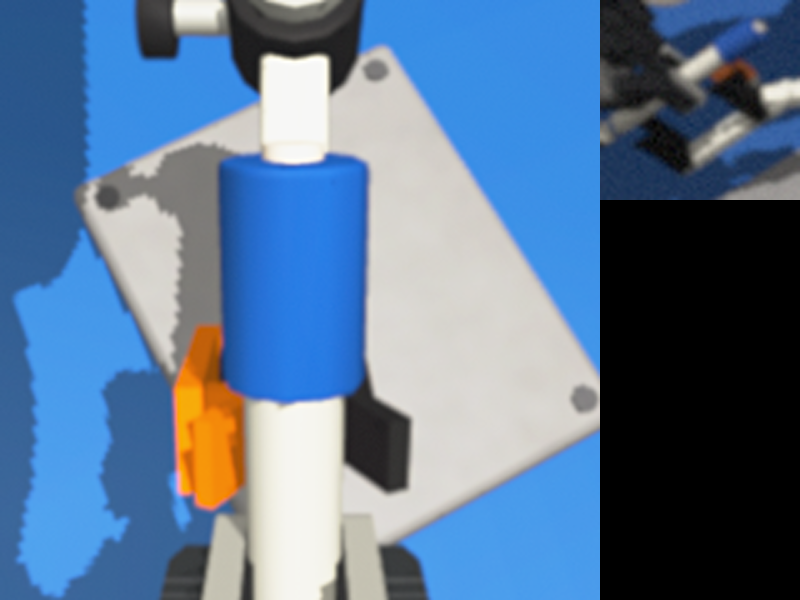

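```bash
python3 - <<'E'
from h import *
w=load('w6');o,S=seat(-.40);o=o-.0024*S[:,1]
for n,v in[('fork rear tip',(40,-14,21)),('fork front tip',(28,-14,21)),('rear out',(40,-18,21)),('front low',(28,-9,5)),('tail edge top',(48.3,0,28.7+10)),('tail edge side R',(48.3,-10,28.7)),('tail end top',(79.3,0,38.7))]:
    print(n,((proj(w,o+S@np.array(v)/1e3)-[200,90])*2.5).round(0))
p2,R1=toolpose(-.40,.0080,.0036,.0);o_=-.0022*S[:,1];plan(p2+o_,R1,5)
E
```

```text
fork rear tip [388. 406.]
fork front tip [385. 479.]
rear out [414. 406.]
front low [347. 437.]
tail edge top [294. 396.]
tail edge side R [366. 370.]
tail end top [295. 153.]
t 7.93 step mm 5.7 deg 0.1
-0.000,0.000,0.007,0.002,-0.000,0.001
-0.000,0.000,0.007,0.002,-0.000,0.001
-0.000,0.000,0.007,0.002,-0.000,0.001
-0.000,0.000,0.007,0.002,-0.000,0.001
-0.000,0.000,0.007,0.002,-0.000,0.001
```

Request:
servo_tool:
  deltas:
    - [0,0.0005,0.007,0.002,0,0.001,1]
    - [0,0.0005,0.007,0.002,0,0.001,1]
    - [0,0.0005,0.005,0,0,0,1]
  newtons: 90

```text
t: 8.18
eef_pos: [0.5768, -0.1601, 0.1226]
ee_rot: [0.795, 0.528, -0.165, -0.25]
contact_force: [0.2, 0.2, 1.6]
gripper_width: 0.129
```

```bash
python3 -c "
from h import *
inseat(-.40)"
```

```text
t 8.18 pen centre in seat mm [ 2.8 -2.4 13.5] axis [ 1.     0.001 -0.003] F [0.2 0.2 1.6] q6 1.857
```

Request:
servo_tool:
  deltas:
    - [0,0,0.005,0,0,0,1]
    - [0,0,0.005,0,0,0,1]
    - [0,0,0.005,0,0,0,1]
    - [0,0,0,0,0,0,1]

```text
t: 8.52
eef_pos: [0.5702, -0.158, 0.1123]
ee_rot: [0.795, 0.527, -0.165, -0.249]
contact_force: [1.2, -0.9, -2.0]
gripper_width: 0.133
```

```bash
python3 -c "
from h import *
inseat(-.40)"
```

```text
t 8.52 pen centre in seat mm [ 2.5 -1.8  1.2] axis [ 1.    -0.    -0.004] F [ 1.2 -0.9 -2. ] q6 1.802
```

Request:
servo_tool:
  deltas:
    - [0,0,0.003,0,0,0,1]
    - [0,0,0.003,0,0,0,1]
    - [0,0,0.002,0,0,0,1]
    - [0,0,0,0,0,0,1]

```text
t: 8.85
eef_pos: [0.57, -0.1579, 0.1113]
ee_rot: [0.797, 0.528, -0.162, -0.245]
contact_force: [29.3, -14.4, 53.0]
gripper_width: 0.13
```

```bash
python3 - <<'E'
from h import *
inseat(-.40); w=snap('wrist','w7'); s=snap('scene','s7')
a=cv2.resize(w['frame'][90:330,200:440],(500,500),interpolation=2)
b=cv2.resize(s['frame'][165:225,230:290],(300,300),interpolation=2);b=cv2.copyMakeBorder(b,0,200,0,0,0)
cv2.imwrite('pics/c7.png',np.hstack([a,b])[:,:,::-1])
E
```

```text
t 8.85 pen centre in seat mm [ 2.3 -1.8  0.3] axis [ 1.    -0.    -0.015] F [ 29.3 -14.4  53. ] q6 1.776
```

View pics/c7.png

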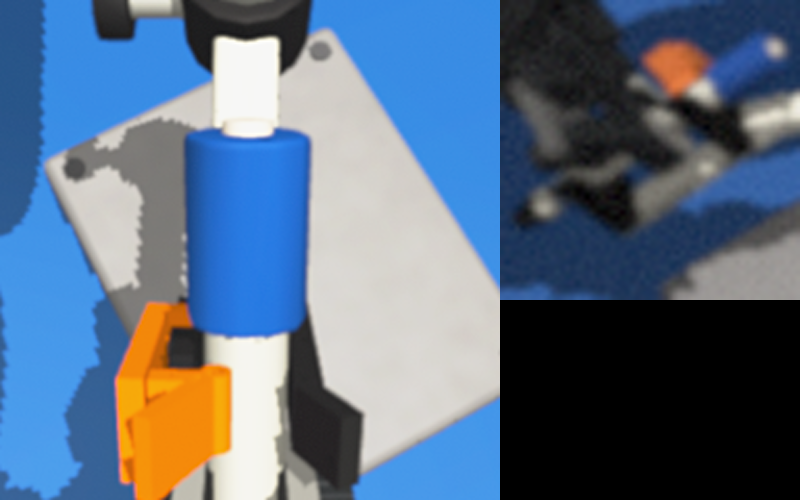

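```bash
python3 - <<'E'
from h import *
o=observe();Rt=R.from_quat(o['ee_rot']).as_matrix();n=7;d=.388/n
Z=np.array([0,0,1.]);x=Rt[:,0]
s,S=seat(-.4); r=S.T@(o['eef_pos']-s)
rad=np.hypot(*(o['eef_pos'][:2]-POST))
# tangent direction ccw = z x radial
rad_dir=np.cross(x,Z); print('radial',rad_dir, 'rad',rad)
tan=np.cross(Z,rad_dir) if rad_dir[0]>0 else np.cross(Z,-rad_dir)
rd=rad_dir if rad_dir[0]>0 else -rad_dir
ch=2*rad*np.sin(d/2); disp=ch*(np.cos(d/2)*tan-np.sin(d/2)*rd)
print('shift',(Rt.T@disp/.8).round(4),'turn',(Rt.T@Z*d/.5).round(4))
E
```

```text
radial [ 0.92063607 -0.39041993  0.        ] rad 0.10596727744367405
shift [ 0.0073 -0.0002  0.0001] turn [ 0.0001 -0.0623 -0.0917]
```

Request:
servo_tool:
  deltas:
    - [0,0,-0.004,0,0,0,1]
    - [0,0,-0.003,0,0,0,1]
  newtons: 60

```text
t: 9.12
eef_pos: [0.5703, -0.158, 0.1124]
ee_rot: [0.796, 0.527, -0.165, -0.249]
contact_force: [-1.4, 0.6, -6.9]
gripper_width: 0.133
```

Request:
servo_tool:
  deltas:
    - [0.0073,-0.0002,0.001,0,-0.062,-0.092,1]
    - [0.0073,-0.0002,0,0,-0.062,-0.092,1]
    - [0.0073,-0.0002,0,0,-0.062,-0.092,1]

```text
t: 9.37
eef_pos: [0.5757, -0.1414, 0.112]
ee_rot: [0.748, 0.593, -0.184, -0.234]
contact_force: [9.0, -6.0, 11.1]
gripper_width: 0.126
```

Request:
servo_tool:
  deltas:
    - [0.0073,-0.0002,0,0,-0.062,-0.092,1]
    - [0.0073,-0.0002,0,0,-0.062,-0.092,1]
    - [0.0073,-0.0002,0,0,-0.062,-0.092,1]
    - [0.0073,-0.0002,0,0,-0.062,-0.092,1]
    - [0,0,0,0,0,0,1]

```text
t: 9.78
eef_pos: [0.5786, -0.1156, 0.1121]
ee_rot: [0.676, 0.674, -0.208, -0.214]
contact_force: [9.4, 2.0, 7.4]
gripper_width: 0.129
```

```bash
python3 - <<'E'
from h import *
np.set_printoptions(precision=4,suppress=True)
o=observe();Rt=R.from_quat(o['ee_rot']).as_matrix();v=Rt[:,1];phi=np.arctan2(v[1],v[0]);print('phi tool',phi,o['contact_force'],o['wrist_torque'],o['joints'],'target',np.arctan2(-.003,.2588))
inseat(phi);g=o['eef_pos']
c=np.array([.7305,-.1213]);q=np.arctan2(*(g[:2]-POST)[::-1]);print('azimuth of TCP about post',q)
E
```

```text
phi tool -0.00019349994713448377 [9.415  1.9636 7.3987] [ 0.3975 -1.1907 -0.1788] [ 0.1386  1.2514 -0.1007  0.7054  0.1339  1.7929  1.6336] target -0.01159144372963181
t 9.78 pen centre in seat mm [ 1.9 -2.6  1.5] axis [ 1.     0.    -0.005] F [9.4 2.  7.4] q6 1.793
azimuth of TCP about post 0.025076466460121155
```

Request:
servo_tool:
  deltas:
    - [-0.0014,0,0,0,0.012,0.018,1]
    - [0,0,0,0,0,0,1]
    - [0,0,0,0,0,0,0.3]
    - [0,0,0,0,0,0,0.3]
    - [0,0,0,0,0,0,0.3]

```text
t: 10.2
eef_pos: [0.5776, -0.1189, 0.1115]
ee_rot: [0.682, 0.668, -0.207, -0.216]
contact_force: [-1.4, 0.4, -0.6]
gripper_width: 0.35
```

Request:
servo_tool:
  deltas:
    - [0,0,-0.01,0,0,0,0.3]
    - [0,0,-0.02,0,0,0,0.3]
    - [0,0,-0.03,0,0,0,0.3]
    - [0,0,-0.03,-0.05,0,0,0.3]
    - [0,0,-0.03,-0.1,0,0,0.3]

```text
t: 10.62
eef_pos: [0.6194, -0.1193, 0.1789]
ee_rot: [0.689, 0.674, -0.184, -0.192]
contact_force: [0.3, 0.3, -0.2]
gripper_width: 0.35
```

```bash
python3 - <<'E'
from h import *
np.set_printoptions(precision=4,suppress=True)
o=observe();print(o['t'],o['eef_pos'],o['joints'],o['contact_force'],o['gripper_width'])
w=snap('wrist','w8'); s=snap('scene','s8')
b=cv2.resize(s['frame'][165:285,190:310],(600,600),interpolation=2)
a=cv2.resize(w['frame'][:,120:520],(200,240),interpolation=3);a=cv2.copyMakeBorder(a,0,360,0,0,0)
cv2.imwrite('pics/c8.png',np.hstack([b,a])[:,:,::-1])
plan(o['eef_pos']+[-.05,.25,.16],down(np.pi/2),9)
E
```

```text
10.6167 [ 0.6194 -0.1193  0.1789] [ 0.0906  1.278   0.2028  0.3801 -0.1179  2.0233  1.7302] [ 0.2983  0.2589 -0.2299] 0.3498318564246235
t 10.72 step mm 33.3 deg 3.4
0.035,-0.018,-0.015,-0.118,-0.002,-0.005
0.035,-0.017,-0.016,-0.118,-0.002,-0.005
0.035,-0.016,-0.017,-0.118,-0.002,-0.005
0.035,-0.015,-0.017,-0.118,-0.002,-0.005
0.035,-0.013,-0.018,-0.118,-0.002,-0.005
0.035,-0.012,-0.019,-0.118,-0.002,-0.005
0.035,-0.011,-0.020,-0.118,-0.002,-0.005
0.035,-0.010,-0.021,-0.118,-0.002,-0.005
0.035,-0.008,-0.021,-0.118,-0.002,-0.005
```

Request:
servo_tool:
  deltas:
    - [0,-0.018,-0.03,-0.118,0,0,0.3]
    - [0.02,-0.017,-0.03,-0.118,0,0,0.3]
    - [0.035,-0.016,-0.017,-0.118,0,0,0.3]
    - [0.035,-0.015,-0.017,-0.118,0,0,0.3]
    - [0.035,-0.013,-0.018,-0.118,0,0,0.3]

```text
t: 11.13
eef_pos: [0.6012, -0.0186, 0.2891]
ee_rot: [0.71, 0.694, -0.081, -0.087]
contact_force: [2.2, -0.1, -0.2]
gripper_width: 0.348
```

Request:
servo_tool:
  deltas:
    - [0.04,-0.012,-0.019,0,0,0,0.3]
    - [0.04,-0.011,-0.02,0,0,0,0.3]
    - [0.04,-0.01,-0.021,0,0,0,0.3]
    - [0.04,-0.008,-0.021,0,0,0,0.3]
    - [0.04,0,0,0,0,0,0.3]

```text
t: 11.55
eef_pos: [0.5893, 0.1417, 0.3629]
ee_rot: [0.71, 0.694, -0.081, -0.087]
contact_force: [0.3, -0.5, 0.1]
gripper_width: 0.352
```

Request:
servo_tool:
  deltas:
    - [0.04,0,0,0,0,0,0.3]
    - [0.04,0,0,0,0,0,0.3]
    - [0.04,0,0,0,0,0,0.3]
    - [0,0,0,0,0,0,0.3]

```text
t: 11.88
eef_pos: [0.5905, 0.242, 0.3588]
ee_rot: [0.708, 0.696, -0.083, -0.089]
contact_force: [0.0, -0.8, -0.9]
gripper_width: 0.352
```

```bash
python3 - <<'E'
from h import *
np.set_printoptions(precision=2,suppress=True)
o=observe();print(o['t'],o['eef_pos'])
t=snap('top','t9');s=snap('scene','s9')
for n,c,bx in(('top',t,(345,150,425,290)),('scene',s,(180,150,350,300))):
    x0,y0,x1,y1=bx;f=c['frame'][y0:y1,x0:x1].astype(int);hsv=cv2.cvtColor(c['frame'][y0:y1,x0:x1],cv2.COLOR_RGB2HSV)
    def comp(m,name,amin=8):
        k,l,st,ce=cv2.connectedComponentsWithStats(m.astype(np.uint8))
        for i in range(1,k):
            if st[i,4]>=amin: print(n,name,st[i],ce[i]+[x0,y0])
    print(n,'mat',np.median(f.reshape(-1,3),axis=0))
    comp((hsv[...,0]>5)&(hsv[...,0]<20)&(hsv[...,1]>150)&(hsv[...,2]>120),'orange')
    comp((f.min(2)>150),'white')
    comp((f.max(2)<45),'black')
    comp((f[...,2]>f[...,0]+100)&(f[...,0]<30),'tailblue?')
    # predicted seated pen positions
    for phi in(-.012,):
        so,S=seat(phi)
        for x in(-75,-60,44,75): print(n,'pred x',x,proj(c,so+S@np.array([(x+2)/1e3,0,0])))
E
```

```text
11.8833 [0.59 0.24 0.36]
top mat [ 41.  78. 127.]
top orange [39 67  7 16 51] [387.53 222.73]
top white [ 7 11 36 15 85] [369.2  167.67]
top white [15 30 37 15 79] [377.77 187.09]
top white [36 89  6 17 56] [383.61 248.46]
top black [36 17  4  5 13] [382.54 169.15]
top black [14 26  4  4 13] [360.38 177.62]
top black [17 34  6  4 17] [364.47 185.29]
top black [16 34 35 15 41] [378.1  190.83]
top black [29 53  6 33 71] [376.86 218.96]
top black [38 52  4 16 30] [383.97 208.4 ]
top black [ 34 107  12  16  63] [384.4 265.4]
top black [ 50 108   3   6  14] [396.29 260.57]
top pred x -75 [377.67 199.09]
top pred x -60 [378.3  202.65]
top pred x 44 [382.94 228.74]
top pred x 75 [384.42 237.04]
scene mat [ 57.  99. 164.]
scene orange [85 37  9  8 48] [268.85 190.25]
scene white [  0   0  34  22 426] [196.21 159.22]
scene white [12 25 23  9 74] [202.65 180.01]
scene white [125  26   9   6  43] [309.23 178.53]
scene white [105  34  21  14 100] [296.09 190.16]
scene white [ 65  41  34  36 192] [260.83 209.01]
scene white [85 58 14 14 60] [270.7 214.9]
scene white [125  70   6   4  10] [307.9 221.5]
scene white [103  71  36  23 295] [297.81 230.87]
scene white [139  73   4   6  12] [320.75 225.33]
scene white [99 82  5  7 14] [280.5 235.5]
scene white [ 27  90  38  27 209] [225.36 253.13]
scene white [  7 107  38  29 219] [205.49 270.95]
scene white [ 29 106  14  12  90] [215.41 261.48]
scene black [159  13   6   7  13] [341.15 166.23]
scene black [127  34  10   9  56] [311.25 187.75]
scene black [142  44  28  30 287] [341.15 209.74]
scene black [94 46 11  9 52] [279.52 199.67]
scene black [66 62  5  4 13] [248.46 213.31]
scene black [74 68 11  9 50] [259.4  222.06]
scene black [ 48 114   4   4   9] [229.56 265.67]
scene black [ 40 123   4   3  10] [221.8 274. ]
scene pred x -75 [243.62 231.35]
scene pred x -60 [248.03 226.47]
scene pred x 44 [279.17 192.  ]
scene pred x 75 [288.65 181.52]
```

```bash
python3 - <<'E'
from h import *
def ch(p):
    r,g,b=map(int,p)
    if r>b+40: return 'O'
    if max(p)<55: return '#'
    if b-r>40: return '.' if g>60 else 'B'
    return 'W' if min(p)>130 else 'g'
for n,x0,x1,y0,y1 in(('t9',366,398,190,262),('s9',236,318,172,240)):
    f=load(n)['frame']; print(n,x0,y0)
    for y in range(y0,y1): print(y,''.join(ch(f[y,x]) for x in range(x0,x1)))
f=load('t9')['frame'];print(f[232,374:394].tolist())
E
```

```text
t9 366 190
190 gWWWWWWWWWg#######BBBB..........
191 WWWWWWWg#g######BBB.............
192 WWWWWgg######BBBB...............
193 WWg#######BBBBB.................
194 gg######BBB.....................
195 ####gBBBB.......................
196 #gBBB...........................
197 BB..............................
198 ...........g##..................
199 ..........B###B.................
200 ..........B#ggg.................
201 ..........ggWWg....BB...........
202 .......gB.ggWgg...B##...........
203 .......##ggggggg..###B..........
204 .......B##ggWWgg.g###B..........
205 .......B###gWWWg.###B...........
206 ........g##gWWWg.###............
207 .........##gWWWg.##B............
208 .........##ggWWgg##B............
209 .........##ggWWgg##B............
210 .........###gWWWg##.............
211 .........###gWWWg##.............
212 .........###gWWWg##.............
213 .........###gWWWg##B............
214 .........###ggWWgg#B............
215 .........###ggWWWg#B............
216 .........###ggWWgg##BgO.........
217 .........####gWWWg##gOOg........
218 .........B###gWWWg##OOOOg.......
219 ..........##
[... 7102 characters left out ...]
BBBBBggggWWWWWWWWWWWWWWWWWWWWWWWWWWWWWWWWWWWWWWWWWg
236 ......................BBBBBBBBBBBBB...gggWWWWWWWWWWWWWWWWWWWWWWWWWWWWWWWWWWWWWWWgg
237 ......................BBBB.BBBBBBBB....gggWWWWWWWWWWWWWWWWWWWWWWWWWWWWWWWWWWWWWggg
238 .....................BBBBBBBBBBBB.......gggWWWWWWWWWWWWWWWWWWWWWWWWWWWWWWWWWWggggg
239 ..................BBBBBBBBBB.............gggWWWWWWWWWWWWWWWWWWWWWWWWWWWWWWWWggggg.
[[107, 105, 104], [106, 104, 101], [108, 105, 102], [56, 55, 53], [16, 12, 16], [19, 20, 29], [17, 37, 76], [11, 49, 105], [20, 57, 114], [23, 60, 120], [21, 56, 117], [19, 56, 112], [14, 45, 95], [29, 37, 71], [91, 50, 28], [131, 72, 45], [112, 100, 92], [105, 102, 102], [77, 75, 75], [71, 70, 69]]
```

```bash
python3 - <<'E'
from h import *
np.set_printoptions(precision=4,suppress=True)
t,s=load('t9'),load('s9')
N=tri((t,(378.2,198.3)),(s,(243.8,230.3)));T=tri((t,(384.6,236.6)),(s,(288,180.4)));C=tri((t,(373.7,177.5)),(s,(215.4,261.5)))
print(N,T,C,np.linalg.norm(N[0]-T[0]))
for nz,tz,nm in((N[0],T[0],'tri'),(onz(t,(378.2,198.3),.078),onz(t,(384.6,236.6),.164),'top')):
    d=(nz-tz)[:2];d/=np.linalg.norm(d);P=POST
    for cc in(C[0],onz(t,(373.7,177.5),.025)):
        v=cc[:2]-nz[:2];w=cc[:2]-P
        print(nm,'phi',np.arctan2(d[1],d[0]),'can lateral from pen line',d[0]*v[1]-d[1]*v[0],'post->',np.arctan2(w[1],w[0]))
m=.5*(N[0]+T[0]);print('post-pencentre azimuth',np.arctan2(*(m[:2]-POST)[::-1]),'r',np.hypot(*(m[:2]-POST)))
phi=np.arctan2(*(m[:2]-POST)[::-1]);so,S=seat(phi);print('nose in seat',S.T@(N[0]-so),'tail',S.T@(T[0]-so),'can',S.T@(C[0]-so))
f=t['frame'].astype(int)[165:192,355:392];m=(f.min(2)>95)&(f.max(2)-f.min(2)<40);k,l,st,ce=cv2.connectedComponentsWithStats(m.astype(np.uint8));print([(st[i,:5].tolist(),(ce[i]+[355,165]).round(1).tolist()) for i in range(1,k) if st[i,4]>20])
f0,f1=load('scene0')['frame'],s['frame']
df=cv2.absdiff(f0,f1).max(2)
for nm,x,y,w_,h in(('flux',385,345,65,35),('reel',185,150,32,35),('bottle',233,112,30,50),('cutters',182,185,35,45),('dish',302,378,50,45),('spare',376,428,70,52),('screwdriver',450,370,62,55)): print(nm,df[y:y+h,x:x+w_].mean().round(1))
E
```

```text
(array([ 0.6516, -0.1209,  0.0819]), [0.0011986736496263028, 0.0011986736496264875]) (array([ 0.5293, -0.1195,  0.1675]), [0.00037746517294725304, 0.00037746517294727445]) (array([ 0.73  , -0.1214,  0.0251]), [0.0007911035459055894, 0.0007911035459056796]) 0.14927754492247017
tri phi -0.012032157143604767 can lateral from pen line 0.00049642266519425 post-> -0.011914325514757797
tri phi -0.012032157143604767 can lateral from pen line 0.0009886413844010279 post-> -0.010004145839260833
top phi -0.020511624192299176 can lateral from pen line 0.002305895870591083 post-> -0.011914325514757797
top phi -0.020511624192299176 can lateral from pen line 0.0027926308992705117 post-> -0.010004145839260833
post-pencentre azimuth -0.015955590040512654 r 0.11876848592737603
nose in seat [-0.0709 -0.0002  0.0032] tail [0.0784 0.0002 0.0032] can [-0.1678 -0.001   0.0016]
[([0, 0, 27, 10, 94], [366.1, 168.9]), ([14, 8, 10, 10, 68], [373.7, 177.3]), ([8, 15, 29, 12, 105], [378.8, 186.6])]
flux 5.1
reel 5.2
bottle 5.3
cutters 5.2
dish 5.9
spare 5.0
screwdriver 5.4
```

```bash
python3 - <<'E'
from h import *
np.set_printoptions(precision=2,suppress=True)
for n,phi in(('s7',-.4),('s9',-.013)):
    c=load(n);so,S=seat(phi)
    p=proj(c,so+S@np.array([.0773,0,0]));u,v=p.round().astype(int);f=c['frame'].astype(int)[v-7:v+8,u-7:u+8]
    w=np.clip(f[...,0]-110,0,None)*(f[...,0]>110);g=np.mgrid[v-7:v+8,u-7:u+8]
    print(n,'pred',p,'seen',(w*g[1]).sum()/w.sum(),(w*g[0]).sum()/w.sum(),'per mm z_s',(proj(c,so+S@np.array([.0773,0,.001]))-p),'x',(proj(c,so+S@np.array([.0783,0,0]))-p),'y',(proj(c,so+S@np.array([.0773,.001,0]))-p))
    for row in f[...,0]: print(' '.join('%3d'%k for k in row))
E
```

```text
s7 pred [285.18 174.73] seen 284.5 174.12182741116752 per mm z_s [-0.28 -0.22] x [ 0.35 -0.24] y [-0.08 -0.32]
 27  33  22  36  29  29  27  31  27  32  32  28  31  34  30
 29  24  31  33  31  26  27  28  37  31  30  31  31  23  25
 28  32  24  37  33  27  28  32  24  32  27  32  33  24  32
 28  29  31  36  36  39  46  36  31  34  24  33  31  32  33
 28  40  31  43  52  77  92  84  55  34  24  26  29  26  31
 34  44  46  46  74 120 150 145 101  50  33  26  28  27  25
 43  42  44  47  80 132 177 177 132  72  35  29  26  24  37
 48  48  48  49  63 117 160 166 126  73  36  26  29  32  28
 50  45  43  49  50  73 104 112  86  54  31  32  34  30  30
 46  48  48  39  45  37  52  56  45  33  30  24  29  29  30
 47  46  44  36  34  35  34  32  30  28  23  28  32  27  32
 44  39  37  39  30  30  33  32  31  20  28  23  32  33  31
 43  34  33  24  29  27  23  25  32  24  31  26  35  33  21
 33  30  33  27  28  25  33  26  29  27  32  29  34  33  30
 30  20  26  23  25  22  35  31  40  37  36  52  60  61  66
s9 pred [288.72 181.41] seen 292.81724137931036 185.45862068965516 per mm z_s [-0.25 -0.1
[... 234 characters left out ...]
  57  56  56  57  55  58  55  54  57  55
 55  56  49  55  59  65  62  59  58  54  56  54  54  53  57
 56  51  44  51  81 108 103  80  60  56  55  54  62  57  56
 49  49  47  58 105 144 149 119  80  58  55  54  54  56  53
 47  42  53  57  93 139 159 129  98  65  55  58  53  57  59
 49  48  52  51  68  96 117 102  77  56  58  58  51  59  56
 43  53  53  51  49  57  69  58  51  53  57  52  60  55  58
 51  52  48  51  41  36  39  37  38  48  50  55  55  54  54
 49  52  46  46  39  36  34  34  40  51  55  51  55  59  61
 55  52  48  45  37  36  37  39  47  55  58  59  62  75 105
 47  44  41  38  30  35  37  44  57  55  61  77 104 143 174
 42  43  36  31  39  41  46  57  56  68  94 135 170 205 227
```

```bash
python3 -c "
from h import *
print(observe()['t'],observe()['contact_force']);print(job_done())"
```

```text
11.9833 [-0.36006128 -1.49018286 -0.70785049]
the job is handed in; nothing more can be done
None
```

I took the camera pen from the pen rest, pressed it into the tilted holder and swung the arm until the pen points at the can. I then released it, moved the arm clear and handed the job in at t ≈ 12 s. The hand-in gives no verdict, so what follows is from my own last checks.

**Seating:** pressing down met a hard stop at about 62 N, with the pen axis 0.3 mm above the seat by my robot-pose model. The last close-up showed the orange jaw's lip over the barrel. From the final top and scene images, the seat-frame positions were:

| Point | x (mm) | y (mm) | z (mm) |
|---|---|---|---|
| Nose | −71 | −0.2 | +3.2 |
| Tail | +78 | +0.2 | +3.2 |

**Aim:** the can's middle lies about 0.5 to 3 mm sideways of the pen's line of sight, against an allowed 12 mm.

**Bystanders:** none of the seven spots changed visibly in the scene image compared with the start.

**Disagreements and gaps:**
- **Height:** the 3.2 mm measured at both ends disagrees with the hard-stop reading. The pen's tail showed nearly the same image offset while it was pressed down at 62 N (about 1 mm different), so I put this down to camera bias.
- **Jaw:** its angle was never measured; the snap is judged only from the pictures.
- **Joint 6:** it read 2.023 twice at the approach and retreat extremes, just over the rounded 2.02 limit. No fault was reported.
- **Press force:** the 62 N was applied through the fingers on the pen. I assumed the 40 N limit covers only the arm and the gripper's body.
- **Pictures:** the 12-picture limit ran out before the final look, so the last checks were numerical readings of the images.

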